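# Crank open a model press with a folding handle

### The arm

A 6-joint arm with a two-finger parallel gripper is mounted at the origin on a cart in front of the work surface, level with it; the furniture and walls round the work are solid. World frame = base frame: x ahead of the robot, y to its left, z up, the work surface at z = 0. Lengths are in m, angles in rad, forces in N, time in s.
With the tool pointing down it reaches from about 0.35 to 0.975 m from the base axis. Payload 4.9 kg.
Tool frame: the origin (TCP) lies on the front face of the gripper's body, between the roots of the fingers; the fingertips stand ctrl.tip_extent ahead of it and the grasp point (between the pads) lies 54 mm ahead of it (ctrl.tip_extent is the distance from the TCP to the fingertips, in m); z points along the fingers, y is the line along which they close (so a half turn about z gives the same grasp; the last joint's range is limited). The gripper opens to 85 mm and grips with 20 to 120 N. Pads are 22 mm wide; open, the fingers measure 114 mm over their backs; the gripper's body (76 mm by 85 mm) begins 54 mm behind the grasp point. The pads swing forward as they close: fully open they stand 13 mm farther back than shut.
Start: joints at [1.044, 0.053, 1.613, -0, 1.476, -0.119], TCP at [0.248, 0.574, 0.304] pointing down, gripper open.
Joint ranges: [-3.01, 3.01], [-1.01, 2.22], [0.06, 2.58], [-1.02, 4.17], [0.09, 2.62], [-3.14, 3.14]. Speed limits (rad/s): [2.57, 2.57, 3.14, 3.14, 3.14, 3.14].

### API

Orientations are given as a rotation vector (axis times angle).
In Python, from station import ctrl gives the robot as it stands.
- The arm moves only by the tool apply_moves, never from a script. Its argument "rows" is one flat list of numbers, 6 for each row, row after row: the shift along the tool's x, y, z normalised to -1 to 1, where 1 is 0.6 m, then the turn, a rotation vector about the tool's x, y, z normalised to -1 to 1, where 1 is 90 degrees. A call has 1 to 20 rows; each row is the pose to reach, as a shift and turn from the pose commanded when the call began, along the tool's axes at that moment; what a row does not reach only later rows make up. A row lasts 1/10 s, in which the tool goes at most 50 mm and 8.59 degrees, less where a joint would pass 70% of its speed; a pose out of reach is approached as far as the arm can. A call with a number of a shift or a turn outside -1 to 1 is refused whole. A call with a gripper value outside its range is refused whole. "grip" is the opening, from 0 (shut) to 1 (fully open), set as the call begins (left out, the last holds). The fingers move at their own pace and stop on an object; "grip_force" is the grip in N (left out, the last holds). Time passes only in rows, so rows that repeat a pose let the fingers close. It gives the time, the measured TCP pose, the force, the opening and the grip force at its end, in the units of the state.
- ctrl.get_obs(): the state, without advancing time (a new reading comes with each control period).
- ctrl.get_image(name): name is "scene" or "top"; returns (picture, depth): 384x512x3 uint8, blue, green, red; 384x512 float32, m along the optical axis (not along the pixel's ray), 0 where there is no reading.
- ctrl.camera_model(name): a dict with "mtx" (3x3 intrinsics, pixels), "R" (3x3) and "t" (3): a world point X has camera coordinates R X + t. Camera axes: x right, y down, z forward; pixel columns grow to the right and rows downward; lengths in m; the calibration is good to about 2 mm. A picture is of the moment at which its call begins. camera_model takes no time and is no camera call.
- ctrl.finish_job(): hands the job in; it is judged then, once.
The state is a dict: "t": time; "q": joint angles; "dq": joint speeds; "effort": joint torques, N m; "tool_pos": TCP position; "tool_rot": TCP orientation; "contact_force": force on the tool from outside, world axes, zero at the start; "wrist_torque": the same for the moment, N m; "opening": finger opening in m; "grip_force": force on a finger pad.
Only numpy, scipy, OpenCV 4.12 (cv2) and the standard library are available. Lean on these libraries where they do the work, as an engineer would, in place of code of your own. Each camera call takes 0.05 s, during which the arm holds its last target. There are 200 camera calls.

### The job

A stone model is clamped in the small leaning screw press. Swing the wheel's folded crank handle right out until it clicks and stands square to the wheel, then crank the wheel clockwise (as you look down on its face) for at least one full turn to lift the pressure plate off the model: the screw has a left-hand thread, so the usual loosening direction only tightens it. Leave the handle latched out, let go, and leave the jars and the bottle beside the press where they stand.

Things in the scene. Friction and masses are not known exactly. Their poses are not given: they have to be found in the camera images.
- press: Fixed aluminium bench press. Origin on the worktop under the middle of its yoke's top; x points from its front (wheel side) to its back, z up. Base plate 205 x 150 x 22 mm, from x = -30 to 175 mm. The screw axis leans 28 degrees from vertical to the front: it passes through (0, 0, 125 mm) and rises along (-0.469, 0, 0.883) in the press frame.
- light_center (a point): Middle of the underside of the bench light fixed to the press: a flat white plate 120 mm (press x) by 100 mm, 18 mm thick, level, 400 mm above the worktop, on a thin pole behind the press. It hangs over the wheel, so a vertical tool cannot crank; the tool has to lean about 28 degrees, along the screw axis.
- wheel_center (a point): Point on the screw axis level with the crank's pivot, 5 mm above the plane of the rim. z: along the screw axis, out of the wheel's face; -x: towards the pivot; y: along the pivot pin (turns with the wheel). Rim: steel ring 116 mm across bar centres, bar 10 mm thick. Hub 22 mm in diameter, its top 3 mm below this point. Rises 10 mm a turn.
- crank_pivot (a point): Pivot of the folding crank, on the wheel, 40 mm from the screw axis. At the start it is at the wheel's lower side, nearest the front of the press. The pivot pin is square to the screw axis and to the radius (along press y at the start).
- crank_grip (a point): Point on the centre line of the crank's black grip (16 mm diameter, 52 mm long, spins freely), 16 mm from its free end; 50 mm from the pivot along the grip and 13 mm off it sideways. Folded: grip lies over the hub, parallel to the wheel's face, 13 mm above wheel_center. Out: it stands square to the face, 53 mm from the screw axis, this point 50 mm above wheel_center's level.
- crank (a joint): Swing of the crank, rad: 0 folded, 1.571 right out at its stop; the free end lifts off the face and swings over towards the pivot's side. A spring plunger resists from about 0.95 to 1.23 (about 10 N at the grip), then snaps it to the stop and holds it there until pulled back with a few N. Below about 1.3 a heel on the crank sits in a notched block and the wheel cannot turn.
- wheel (a joint): Turn of the wheel, rad: 0 at the start (model clamped, end stop), grows clockwise as seen looking down on the wheel's face, 6.28 is one turn, end stop at 7.6. Needs about 4 to 6 N at the grip and stays where it is left. It will not turn the other way from 0.
- screw (a joint): Rise of the pressure plate off the model along the screw axis, m: 0 clamped, 0.010 for one turn of the wheel.
- jar_big_mid (a point): Middle of a powder jar, white with a ribbed cap, 50 mm in diameter and 60 mm tall, standing loose beside the press. Leave alone.
- jar_small_mid (a point): Middle of a low small jar, 32 mm in diameter and 26 mm tall, standing loose beside the press. Leave alone.
- liquid_bottle_mid (a point): Middle of a small capped bottle, 29 mm in diameter and 66 mm tall, standing loose beside the press. Leave alone.
- furnace: The big fixed porcelain furnace with a white dome, left of the press: about 300 mm wide, 450 mm deep and 350 mm tall; origin on the worktop near its middle. Not part of the job: move round it.

How it is judged:
On the way, in this order (a step that is already met when the one before it is completed fails the run):
1. the crank handle is swung right out and latched while the wheel is still at its starting turn (value of joint crank above 1.45 rad and value of joint wheel below 1 rad), for 0.2 s.
2. the wheel has been cranked a full turn clockwise with the handle out (value of joint wheel above 6.1 rad and value of joint crank above 1.3 rad), for 0.1 s.
At the end, for the whole second after the job is handed in: The wheel stands at least a full turn clockwise from its start (6.1 rad or more) and still, the pressure plate is more than 9.2 mm off the model, and the crank handle is latched out (1.45 rad or more) (value of joint wheel above 6.1 rad and value of joint screw above 0.0092 m and value of joint crank above 1.45 rad and velocity of joint wheel between -0.1 and 0.1 rad/s); the robot touches nothing.
It fails at once if a jar or the bottle beside the press is moved more than 30 mm (distance of any of jar_big_mid, jar_small_mid, liquid_bottle_mid from where it was at the start of the episode above 0.03 m).
It also fails if it takes over 66 s, if anything falls off the work surface, if the arm or the gripper's body presses on something with over 40 N, if the wrist force passes 120 N, or if a joint passes its speed limit or range.

## Working session

There is one attempt and no reset: what is moved stays moved. The work goes in short steps, Python scripts to look and compute and a tool call to move; the robot and the scene stay as the last step left them, time stands still between calls to the robot, and variables do not carry over. Pictures are saved under pics/ and viewed, at most 10 in all, crops included, and the job is handed in when it is done.

Besides the shell and the picture viewer there is one more tool, called after "Emit:" as name(argument=value, ...), one argument or row to a line, values as JSON. apply_moves: Moves the arm, as the interface text tells. Its arguments: {"type":"object","properties":{"rows":{"type":"array","items":{"type":"number"}},"grip":{"type":"number"},"grip_force":{"type":"number"}},"required":["rows"]}

```bash
mkdir -p pics; ls; python3 - <<'E'
from station import ctrl
import cv2, numpy as np
for n in ("scene","top"):
    im,d=ctrl.get_image(n); cv2.imwrite(f"pics/{n}0.png",im); np.save(f"pics/{n}0.npy",d)
    m=ctrl.camera_model(n); print(n,m["mtx"].round(1).tolist(),m["R"].round(4).tolist(),m["t"].round(4).tolist(), (-m["R"].T@m["t"]).round(3))
print(ctrl.tip_extent); o=ctrl.get_obs(); print(o["t"],o["tool_pos"],o["tool_rot"],o["opening"])
E
```

```text
pics
scene [[487.6, 0.0, 261.8], [0.0, 487.6, 192.4], [0.0, 0.0, 1.0]] [[0.5765, -0.8167, -0.0259], [-0.4329, -0.2784, -0.8574], [0.693, 0.5054, -0.514]] [-0.4889, 0.4412, 0.9498] [-0.185 -0.757  0.854]
top [[469.3, 0.0, 254.7], [0.0, 469.3, 185.5], [0.0, 0.0, 1.0]] [[0.326, -0.9453, 0.0073], [-0.8847, -0.3078, -0.3502], [0.3333, 0.1077, -0.9367]] [-0.3628, 0.5753, 1.3589] [ 0.174 -0.312  1.477]
0.0726
0.1 [0.24765413 0.57336941 0.30277505] [-6.36039403e-01 -3.07589799e+00  2.78887137e-03] 0.08554007986363334
```

View pics/scene0.png

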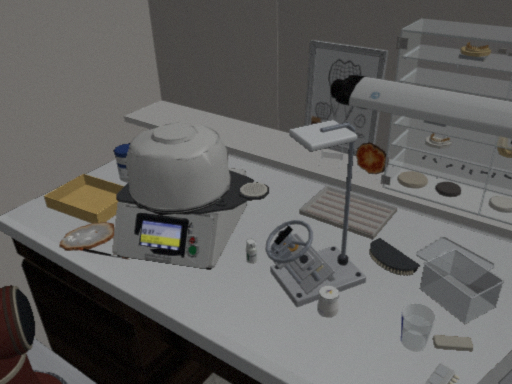

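View pics/top0.png

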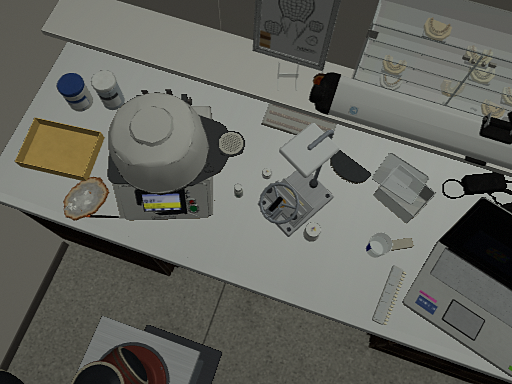

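The scene view shows the press at about (310,270), its wheel at (290,242), and the light at (325,135). In the top view the wheel is at (278,200), the light at (308,148), the big jar at (313,231), the bottle at (238,189) and the small jar at (267,173). I'll enlarge both around the press.

```bash
cat > h.py <<'E'
import numpy as np, cv2
from station import ctrl
def ray(n,u,v):
    m=ctrl.camera_model(n); R,t=m["R"],m["t"]
    return -R.T@t, R.T@np.linalg.inv(m["mtx"])@np.array([u,v,1.])
def onz(n,u,v,z):
    c,d=ray(n,u,v); return c+d*(z-c[2])/d[2]
def proj(n,X):
    m=ctrl.camera_model(n); p=m["mtx"]@(m["R"]@np.asarray(X)+m["t"]); return p[:2]/p[2]
def tri(uv1,uv2):
    c1,d1=ray("scene",*uv1); c2,d2=ray("top",*uv2)
    s=np.linalg.lstsq(np.c_[d1,-d2],c2-c1,rcond=None)[0]
    a,b=c1+d1*s[0],c2+d2*s[1]; return (a+b)/2,np.linalg.norm(a-b)
def cloud(n,d):
    m=ctrl.camera_model(n); v,u=np.mgrid[:d.shape[0],:d.shape[1]]
    p=np.stack([u,v,np.ones_like(u)],-1)@np.linalg.inv(m["mtx"]).T*d[...,None]
    return (p-m["t"])@m["R"]
E
python3 - <<'E'
import cv2,numpy as np
from h import *
a=cv2.imread("pics/scene0.png")[200:312,250:375]; b=cv2.imread("pics/top0.png")[115:245,225:350]
a=cv2.resize(a,None,fx=5,fy=5,interpolation=cv2.INTER_CUBIC); b=cv2.resize(b,None,fx=4.6,fy=4.6,interpolation=cv2.INTER_CUBIC)
cv2.imwrite("pics/a.png",cv2.convertScaleAbs(a,alpha=1.4)); cv2.imwrite("pics/b.png",cv2.convertScaleAbs(b,alpha=1.2))
P=cloud("top",np.load("pics/top0.npy"))
z=P[...,2]
L=((abs(z-.418)<.012)); L[:115]=0;L[180:]=0;L[:,:270]=0;L[:,350:]=0
n,lab,st,ce=cv2.connectedComponentsWithStats(L.astype(np.uint8)); k=1+st[1:,4].argmax()
X=P[lab==k]; print(len(X),X.mean(0),cv2.minAreaRect((X[:,:2]*1000).astype(np.float32)),np.median(X[:,2]))
B=(abs(z-.022)<.006);B[:165]=0;B[240:]=0;B[:,:255]=0;B[:,340:]=0
n,lab,st,ce=cv2.connectedComponentsWithStats(B.astype(np.uint8)); k=1+st[1:,4].argmax()
X=P[lab==k]; print(len(X),X.mean(0),cv2.minAreaRect((X[:,:2]*1000).astype(np.float32)))
for u,v in((313,231),(238,189),(267,173)): print(P[v-1:v+2,u-1:u+2].reshape(-1,3).mean(0))
E
```

```text
1831 [ 0.68589819 -0.28638488  0.41888615] ((699.076416015625, -291.6893615722656), (100.86695861816406, 145.91513061523438), 60.087223052978516) 0.418938399845172
953 [ 0.70846766 -0.31892827  0.02265231] ((690.144775390625, -286.44842529296875), (150.11416625976562, 205.96571350097656), 60.21877670288086)
[ 0.59464069 -0.37007761  0.06167124]
[ 0.64781342 -0.10337051  0.06497441]
[ 0.74616003 -0.16971478  0.02585079]
```

View pics/a.png

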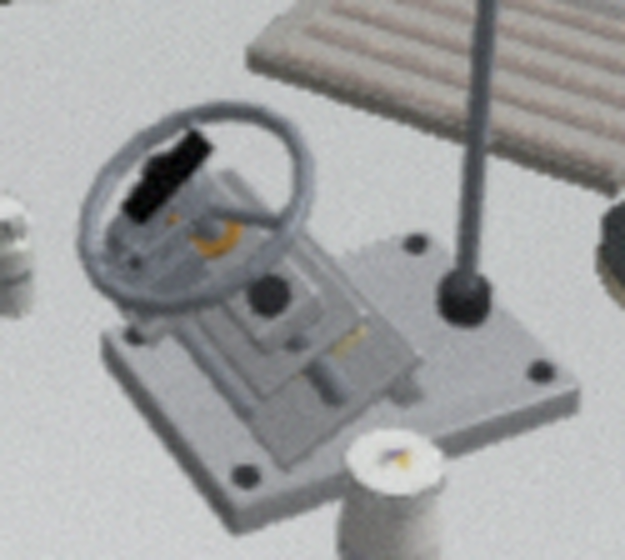

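View pics/b.png

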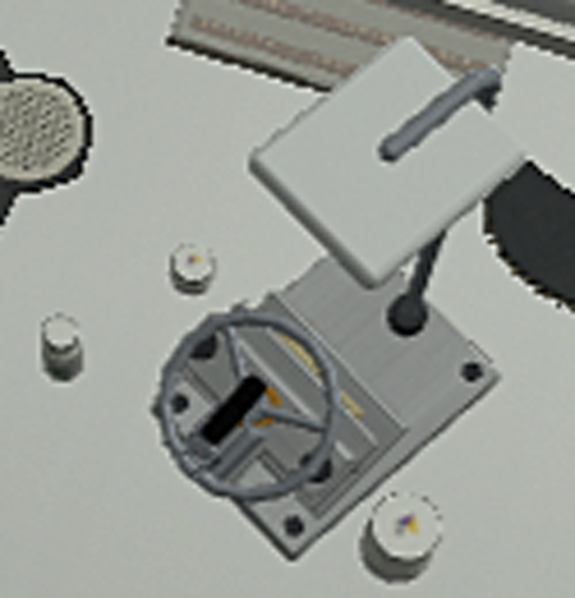

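The crops show the folded black grip clearly: scene about (283.6,235.2), top about (275.9,204.1). I'll triangulate its centroid and check it against the screw axis given by the press pose.

```bash
cat > geo.py <<'E'
from h import *
from scipy.spatial.transform import Rotation as Ro
E
python3 - <<'E'
from geo import *
def blob(n,box):
    im=cv2.imread(f"pics/{n}0.png"); u0,v0,u1,v1=box
    g=(im[v0:v1,u0:u1].max(2)<45).astype(np.uint8)
    k,lab,st,ce=cv2.connectedComponentsWithStats(g); i=1+st[1:,4].argmax()
    ys,xs=np.where(lab==i); pts=np.c_[xs+u0,ys+v0].astype(np.float32)
    r=cv2.minAreaRect(pts); print(n,st[i],r); return np.array(r[0]),pts
s,ps=blob("scene",(268,218,300,250)); t,pt=blob("top",(262,190,292,220))
G,e=tri(s,t); print("grip",G,e)
d=[]
yaw=np.radians(-29.8); ex=np.array([np.cos(yaw),np.sin(yaw),0]); ey=np.array([-ex[1],ex[0],0])
O=np.array([.69014,-.28645,0])-.0725*ex
a=-.469*ex+np.array([0,0,.883]); Q=O+[0,0,.125]; r=G-Q
sx=r@a; dn=np.cross(ey,a)  # up-back dir
print("O",O,"s",sx,"off y",r@ey,"off back",r@dn, "a",a)
W=Q+(sx-.013)*a; print("W axis",W, "W tri",G-.013*a)
# ring check: ring plane -5mm centre and samples projected
for n in("scene","top"):
    im=cv2.imread(f"pics/{n}0.png"); im=cv2.resize(im,None,fx=4,fy=4)
    for th in np.linspace(0,2*np.pi,24,endpoint=False):
        p=proj(n,W-.005*a+.058*(np.cos(th)*ey+np.sin(th)*dn)); cv2.circle(im,tuple(int(x) for x in p*4+2),2,(0,0,255),-1)
    for q in(W+.013*a-.026*dn,W+.013*a+.026*dn): cv2.circle(im,tuple(int(x) for x in proj(n,q)*4+2),2,(0,255,0),-1)
    c=proj(n,W)*4; x,y=int(c[0]),int(c[1]); 
    (globals().__setitem__(n+"c",im[y-190:y+190,x-190:x+190]))
cv2.imwrite("pics/chk.png",np.hstack([scenec,topc]))
# desired tool
o=ctrl.get_obs(); R0=Ro.from_rotvec(o["tool_rot"]).as_matrix(); print(R0.round(3))
for sg in(1,-1):
    z=-a/np.linalg.norm(a); y=sg*ey; x=np.cross(y,z); Rd=np.c_[x,y,z]
    print(sg,Ro.from_matrix(R0.T@Rd).as_rotvec(),x)
E
```

```text
scene [  7   8  17  19 132] ((282.2500305175781, 234.75001525878906), (7.0710673332214355, 20.50609588623047), 45.0)
top [ 6  7 15 15 93] ((275.35400390625, 203.8097381591797), (5.362109184265137, 17.6855525970459), 41.18592834472656)
grip [ 0.60517171 -0.23737888  0.16839874] 0.0011760157801714354
O [ 0.627227   -0.25041939  0.        ] s 0.050336692308614164 off y 0.0003551918004430464 off back -0.002268111694394944 a [-0.406982    0.23308079  0.883     ]
W axis [ 0.61203164 -0.24171692  0.1579683 ] W tri [ 0.61046247 -0.24040893  0.15691974]
[[-0.918  0.397 -0.001]
 [ 0.397  0.918 -0.002]
 [ 0.    -0.002 -1.   ]]
1 [ 0.02557403 -0.4878774   0.11051061] [-0.76637102  0.43890482 -0.4690821 ]
-1 [ 0.73305441  0.03842596 -2.94198315] [ 0.76637102 -0.43890482  0.4690821 ]
```

View pics/chk.png

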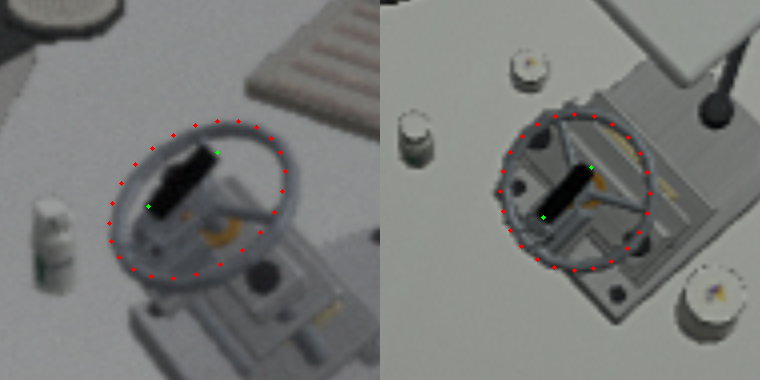

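The predicted ring (red) matches the top view, and in the scene view it sits about 3 mm too high, so I'll lower the wheel centre by 3 mm along the axis. Next is the furnace clearance and the first move.

```bash
cat >> geo.py <<'E'
yaw=np.radians(-29.8); ex=np.array([np.cos(yaw),np.sin(yaw),0]); ey=np.array([-ex[1],ex[0],0])
a=-.469*ex+np.array([0,0,.883]); a/=np.linalg.norm(a)
W=np.array([.6132,-.2424,.1553]); X=np.cross(ey,-a); RD=np.c_[X,ey,-a]
def tcp(x,y,u,back=.054): return W+X*x+ey*y+a*(u+back)   # grasp point in wheel coords
def delta(p,R=RD):
    o=ctrl.get_obs(); R0=Ro.from_rotvec(o["tool_rot"]).as_matrix()
    return np.r_[R0.T@(np.asarray(p)-o["tool_pos"])/.6, Ro.from_matrix(R0.T@R).as_rotvec()/(np.pi/2)]
def loc():
    o=ctrl.get_obs(); R0=Ro.from_rotvec(o["tool_rot"]).as_matrix(); g=o["tool_pos"]+R0[:,2]*.054-W
    return dict(t=round(o["t"],2),grasp_mm=(np.array([g@X,g@ey,g@a])*1000).round(1),roterr=np.degrees(Ro.from_matrix(RD.T@R0).as_rotvec()).round(1),F=(RD.T@o["contact_force"]).round(1),open=round(o["opening"]*1000,1),gf=round(o["grip_force"],1))
E
python3 - <<'E'
from geo import *
d=np.load("pics/top0.npy"); P=cloud("top",d); m=(P[...,2]>.08)&(P[...,2]<.45)&(np.arange(512)[None]<225)
m&=(P[...,1]>-.08)&(P[...,1]<.7)&(P[...,0]<1.0)
Q=P[m]
for y in np.arange(-.05,.6,.1):
    q=Q[abs(Q[:,1]-y)<.05]
    if len(q): print(round(y,2),q[:,0].min().round(3),q[:,2].max().round(3))
for p in ([.36,.36,.36],[.42,.05,.36]): print(delta(p).round(3))
for u in(.10,.021): print(u,tcp(-.01,0,u),delta(tcp(-.01,0,u)).round(3))
print(ctrl.tip_extent)
E
```

```text
-0.05 0.018 0.328
0.05 -0.004 0.337
0.15 0.482 0.341
0.25 0.468 0.33
0.35 0.748 0.166
0.45 0.798 0.166
0.55 0.754 0.167
[-0.313 -0.252 -0.095  0.016 -0.311  0.07 ]
[-0.61  -0.687 -0.094  0.016 -0.311  0.07 ]
0.1 [ 0.55817751 -0.21088832  0.29599662] [-0.993 -0.995  0.013  0.016 -0.311  0.07 ]
0.021 [ 0.59033472 -0.22930493  0.22622741] [-1.055 -1.001  0.129  0.016 -0.311  0.07 ]
0.0726
```

Emit:
apply_moves(
  rows=[-0.24, -0.337, -0.162, 0, 0, 0, -0.24, -0.337, -0.162, 0, 0, 0, -0.24, -0.337, -0.162, 0, 0, 0, -0.24, -0.337, -0.162, 0, 0, 0, -0.24, -0.337, -0.162, 0, 0, 0, -0.24, -0.337, -0.162, 0, 0, 0, -0.513, -0.674, -0.162, 0, 0, 0, -0.513, -0.674, -0.162, 0, 0, 0, -0.513, -0.674, -0.162, 0, 0, 0, -0.513, -0.674, -0.162, 0, 0, 0, -0.513, -0.674, -0.162, 0, 0, 0, -0.513, -0.674, -0.162, 0, 0, 0, -0.783, -0.92, -0.095, 0.016, -0.311, 0.07, -0.783, -0.92, -0.095, 0.016, -0.311, 0.07, -0.783, -0.92, -0.095, 0.016, -0.311, 0.07, -0.783, -0.92, -0.095, 0.016, -0.311, 0.07, -0.783, -0.92, -0.095, 0.016, -0.311, 0.07, -0.783, -0.92, -0.095, 0.016, -0.311, 0.07, -0.783, -0.92, -0.095, 0.016, -0.311, 0.07, -0.783, -0.92, -0.095, 0.016, -0.311, 0.07],
  grip=0.5,
  grip_force=40,
)

```text
t: 2.1
tool_pos: [0.4603, -0.1181, 0.3613]
tool_rot: [0.683, 2.574, -0.167]
contact_force: [0.1, 0.3, 0.4]
opening: 0.0427
grip_force: 0.0
```

```bash
python3 - <<'E'
from geo import *
print(loc(),ctrl.tip_extent); print(delta(tcp(-.01,0,.08)).round(4))
E
```

```text
{'t': 2.1, 'grasp_mm': array([ 75. ,  32.1, 219.2]), 'roterr': array([-0.2, -0.1, -0. ]), 'F': array([-0.1,  0.3, -0.4]), 'open': 42.7, 'gf': 0.0} 0.0726
[-0.1415 -0.054   0.2319  0.0022  0.0006  0.0005]
```

Emit:
apply_moves(
  rows=[-0.1415, -0.054, 0.232, 0.002, 0, 0, -0.1415, -0.054, 0.232, 0.002, 0, 0, -0.1415, -0.054, 0.232, 0.002, 0, 0, -0.1415, -0.054, 0.232, 0.002, 0, 0, -0.1415, -0.054, 0.232, 0.002, 0, 0, -0.1415, -0.054, 0.232, 0.002, 0, 0],
)

```text
t: 2.7
tool_pos: [0.5663, -0.2157, 0.2784]
tool_rot: [0.684, 2.574, -0.171]
contact_force: [-0.1, -0.1, 0.4]
opening: 0.0427
grip_force: 0.0
```

```bash
python3 - <<'E'
from geo import *
print(loc())
ims=[]
for n in("scene","top"):
    im,d=ctrl.get_image(n); c=proj(n,W+.03*a); x,y=int(c[0]),int(c[1])
    im=im[y-45:y+45,x-45:x+45].copy(); im=cv2.resize(im,None,fx=4.4,fy=4.4,interpolation=cv2.INTER_CUBIC)
    for q in(W+.013*a-.026*X,W+.013*a+.026*X, W+.062*a-.010*X):
        p=(proj(n,q)-[x-45,y-45])*4.4; cv2.circle(im,tuple(int(v) for v in p),3,(0,255,0),-1)
    ims.append(cv2.convertScaleAbs(im,alpha=1.3))
cv2.imwrite("pics/hov.png",np.hstack(ims))
E
```

```text
{'t': 2.7, 'grasp_mm': array([-10.2,  -0.1,  80. ]), 'roterr': array([-0. , -0.1, -0. ]), 'F': array([-0.2, -0.1, -0.4]), 'open': 42.7, 'gf': 0.0}
```

View pics/hov.png

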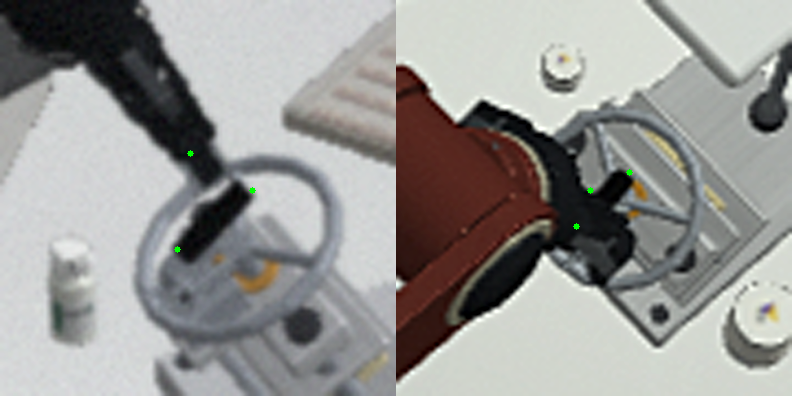

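The fingers straddle the grip with the gripper about 60 mm above it, and the scene view suggests the grip sits 2–3 mm lower than my model. I'll descend onto it and then close.

Emit:
apply_moves(
  rows=[0, 0, 0.04, 0, 0, 0, 0, 0, 0.07, 0, 0, 0, 0, 0, 0.085, 0, 0, 0, 0, 0, 0.095, 0, 0, 0, 0, 0, 0.102, 0, 0, 0, 0, 0, 0.102, 0, 0, 0],
)

```text
t: 3.4
tool_pos: [0.591, -0.2312, 0.2242]
tool_rot: [0.686, 2.574, -0.172]
contact_force: [-0.1, 0.5, -0.2]
opening: 0.0428
grip_force: 0.0
```

Emit:
apply_moves(
  rows=[0, 0, 0, 0, 0, 0, 0, 0, 0, 0, 0, 0, 0, 0, 0, 0, 0, 0, 0, 0, 0, 0, 0, 0, 0, 0, 0, 0, 0, 0, 0, 0, 0, 0, 0, 0, 0, 0, 0, 0, 0, 0, 0, 0, 0, 0, 0, 0],
  grip=0,
  grip_force=40,
)

```text
t: 4.2
tool_pos: [0.5915, -0.2312, 0.2245]
tool_rot: [0.686, 2.573, -0.171]
contact_force: [3.2, 4.2, 3.7]
opening: 0.0146
grip_force: 39.2
```

```bash
python3 - <<'E'
from geo import *
print(loc())
E
```

```text
{'t': 4.2, 'grasp_mm': array([-11. ,  -1.1,  18.6]), 'roterr': array([ 0. , -0.1,  0. ]), 'F': array([-2.3,  5.2, -2.9]), 'open': 14.6, 'gf': 39.2}
```

Closed on the grip with little side force. I'll swing the crank along its arc, keeping the tool orientation fixed.

Emit:
apply_moves(
  rows=[0.0025, 0, -0.007, 0, 0, 0, 0.005, 0, -0.0142, 0, 0, 0, 0.0085, 0, -0.021, 0, 0, 0, 0.0125, 0, -0.0272, 0, 0, 0, 0.017, 0, -0.033, 0, 0, 0, 0.022, 0, -0.0388, 0, 0, 0, 0.0275, 0, -0.044, 0, 0, 0, 0.0335, 0, -0.0485, 0, 0, 0, 0.0335, 0, -0.0485, 0, 0, 0],
)

```text
t: 5.1
tool_pos: [0.5627, -0.2147, 0.2368]
tool_rot: [0.687, 2.578, -0.169]
contact_force: [7.7, 1.2, -7.8]
opening: 0.0146
grip_force: 39.5
```

```bash
python3 - <<'E'
from geo import *
print(loc())
E
```

```text
{'t': 5.1, 'grasp_mm': array([12.8, -1.1, 45. ]), 'roterr': array([0. , 0.2, 0.1]), 'F': array([-1.7,  4.9,  9.8]), 'open': 14.6, 'gf': 39.5}
```

Emit:
apply_moves(
  rows=[0.0065, 0, -0.0045, 0, 0, 0, 0.0128, 0, -0.0077, 0, 0, 0, 0.02, 0, -0.0105, 0, 0, 0, 0.027, 0, -0.0128, 0, 0, 0, 0.034, 0, -0.0145, 0, 0, 0, 0.0417, 0, -0.0155, 0, 0, 0, 0.049, 0, -0.0157, 0, 0, 0, 0.0567, 0, -0.0157, 0, 0, 0, 0.064, 0, -0.0145, 0, 0, 0, 0.0715, 0, -0.0132, 0, 0, 0, 0.0765, 0, -0.012, 0, 0, 0, 0.0765, 0, -0.012, 0, 0, 0, 0.0765, 0, -0.012, 0, 0, 0],
)

```text
t: 6.4
tool_pos: [0.5258, -0.1937, 0.2241]
tool_rot: [0.686, 2.574, -0.171]
contact_force: [7.0, 2.2, -2.4]
opening: 0.0146
grip_force: 39.9
```

```bash
python3 - <<'E'
from geo import *
print(loc())
ims=[]
for n in("scene","top"):
    im,d=ctrl.get_image(n); c=proj(n,W+.03*a); x,y=int(c[0]),int(c[1])
    im=im[y-45:y+45,x-45:x+45].copy(); im=cv2.resize(im,None,fx=4.4,fy=4.4,interpolation=cv2.INTER_CUBIC)
    ims.append(cv2.convertScaleAbs(im,alpha=1.6))
cv2.imwrite("pics/sw.png",np.hstack(ims))
E
```

```text
{'t': 6.4, 'grasp_mm': array([56.1, -1.2, 53.7]), 'roterr': array([ 0. , -0.1,  0. ]), 'F': array([-3.3,  5.4,  4.5]), 'open': 14.6, 'gf': 39.9}
```

View pics/sw.png

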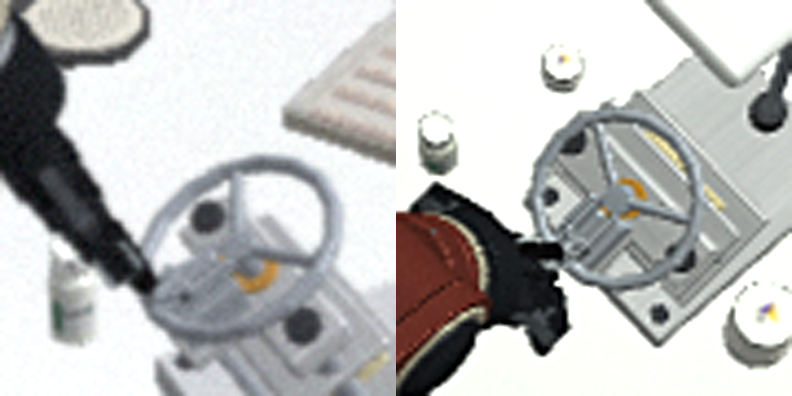

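The handle stands out square at the wheel's lower edge and is still held, and the jars and bottle look untouched. I'll crank the first 60° as a check.

Emit:
apply_moves(
  rows=[0, 0, 0, 0, 0, 0, 0, 0, 0, 0, 0, 0, -0.0004, 0.0078, -0.0002, 0, 0, 0, -0.0014, 0.0156, -0.0005, 0, 0, 0, -0.0054, 0.0308, -0.0009, 0, 0, 0, -0.0121, 0.045, -0.0014, 0, 0, 0, -0.0211, 0.0579, -0.0019, 0, 0, 0, -0.0321, 0.0689, -0.0023, 0, 0, 0, -0.045, 0.0779, -0.0028, 0, 0, 0, -0.045, 0.0779, -0.0028, 0, 0, 0],
)

```text
t: 7.5
tool_pos: [0.5681, -0.1646, 0.2374]
tool_rot: [0.687, 2.579, -0.173]
contact_force: [-2.3, 2.5, 0.6]
opening: 0.0143
grip_force: 40.7
```

```bash
python3 - <<'E'
from geo import *
print(loc())
E
```

```text
{'t': 7.5, 'grasp_mm': array([30.4, 45. , 55. ]), 'roterr': array([ 0.1,  0.2, -0. ]), 'F': array([ 2.6,  1.1, -2. ]), 'open': 14.3, 'gf': 40.7}
```

Emit:
apply_moves(
  rows=[-0.0142, 0.0066, -0.0005, 0, 0, 0, -0.0294, 0.0107, -0.0009, 0, 0, 0, -0.045, 0.0121, -0.0014, 0, 0, 0, -0.0606, 0.0107, -0.0019, 0, 0, 0, -0.0758, 0.0066, -0.0023, 0, 0, 0, -0.09, 0, -0.0028, 0, 0, 0, -0.1029, -0.009, -0.0032, 0, 0, 0, -0.1139, -0.0201, -0.0037, 0, 0, 0, -0.1229, -0.0329, -0.0042, 0, 0, 0, -0.1229, -0.0329, -0.0042, 0, 0, 0],
)

```text
t: 8.5
tool_pos: [0.6134, -0.2139, 0.2739]
tool_rot: [0.688, 2.578, -0.172]
contact_force: [-1.9, 1.6, -2.3]
opening: 0.0141
grip_force: 40.2
```

```bash
python3 - <<'E'
from geo import *
print(loc())
E
```

```text
{'t': 8.5, 'grasp_mm': array([-43.1,  24.7,  57.3]), 'roterr': array([0.1, 0.2, 0. ]), 'F': array([3.3, 0.4, 0.9]), 'open': 14.1, 'gf': 40.2}
```

Emit:
apply_moves(
  rows=[-0.0066, -0.0142, -0.0005, 0, 0, 0, -0.0107, -0.0294, -0.0009, 0, 0, 0, -0.0121, -0.045, -0.0014, 0, 0, 0, -0.0107, -0.0606, -0.0019, 0, 0, 0, -0.0066, -0.0758, -0.0023, 0, 0, 0, 0, -0.09, -0.0028, 0, 0, 0, 0.009, -0.1029, -0.0032, 0, 0, 0, 0.0201, -0.1139, -0.0037, 0, 0, 0, 0.0329, -0.1229, -0.0042, 0, 0, 0, 0.0472, -0.1296, -0.0046, 0, 0, 0, 0.0623, -0.1336, -0.0051, 0, 0, 0, 0.0779, -0.135, -0.0056, 0, 0, 0, 0.0779, -0.135, -0.0056, 0, 0, 0],
)

```text
t: 9.8
tool_pos: [0.5366, -0.2611, 0.2548]
tool_rot: [0.686, 2.575, -0.168]
contact_force: [5.7, 3.8, -5.9]
opening: 0.0146
grip_force: 39.8
```

```bash
python3 - <<'E'
from geo import *
print(loc())
E
```

```text
{'t': 9.8, 'grasp_mm': array([  3.9, -54.2,  60.7]), 'roterr': array([-0.1,  0.1,  0.1]), 'F': array([0.1, 6.2, 6.7]), 'open': 14.6, 'gf': 39.8}
```

Emit:
apply_moves(
  rows=[0.0156, 0.0014, -0.0005, 0, 0, 0, 0.0308, 0.0054, -0.0009, 0, 0, 0, 0.045, 0.0121, -0.0014, 0, 0, 0, 0.0579, 0.0211, -0.0019, 0, 0, 0, 0.0689, 0.0321, -0.0023, 0, 0, 0, 0.0779, 0.045, -0.0028, 0, 0, 0, 0.0846, 0.0592, -0.0032, 0, 0, 0, 0.0886, 0.0744, -0.0037, 0, 0, 0, 0.09, 0.09, -0.0042, 0, 0, 0, 0.0886, 0.1056, -0.0046, 0, 0, 0, 0.0846, 0.1208, -0.0051, 0, 0, 0, 0.0816, 0.128, -0.0053, 0, 0, 0, 0.0816, 0.128, -0.0053, 0, 0, 0, 0.0816, 0.128, -0.0053, 0, 0, 0],
)

```text
t: 11.2
tool_pos: [0.5358, -0.1736, 0.2354]
tool_rot: [0.686, 2.577, -0.172]
contact_force: [-0.7, -1.2, -4.6]
opening: 0.0143
grip_force: 40.7
```

```bash
python3 - <<'E'
from geo import *
print(loc())
ims=[]
for n in("scene","top"):
    im,d=ctrl.get_image(n); c=proj(n,W+.03*a); x,y=int(c[0]),int(c[1])
    im=im[y-45:y+45,x-45:x+45].copy(); im=cv2.resize(im,None,fx=4.4,fy=4.4,interpolation=cv2.INTER_CUBIC)
    ims.append(cv2.convertScaleAbs(im,alpha=1.4))
cv2.imwrite("pics/cr.png",np.hstack(ims))
E
```

```text
{'t': 11.2, 'grasp_mm': array([52. , 21.2, 64.3]), 'roterr': array([0.1, 0.1, 0. ]), 'F': array([ 2.2, -1.4,  4. ]), 'open': 14.3, 'gf': 40.7}
```

View pics/cr.png

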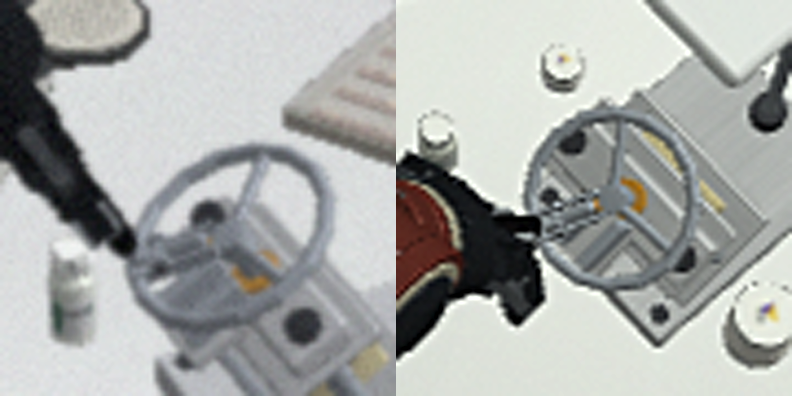

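The wheel has passed a full turn: the crank arm stands about 25° clockwise of its start, and the handle is still out. I'll release and back straight off along the axis.

Emit:
apply_moves(
  rows=[0, 0, 0, 0, 0, 0, 0, 0, 0, 0, 0, 0, 0, 0, 0, 0, 0, 0, 0, 0, 0, 0, 0, 0, 0, 0, 0, 0, 0, 0, 0, 0, -0.03, 0, 0, 0, 0, 0, -0.07, 0, 0, 0, 0, 0, -0.12, 0, 0, 0, 0, 0, -0.17, 0, 0, 0, 0, 0, -0.2, 0, 0, 0, 0, 0, -0.2, 0, 0, 0, 0, 0, -0.2, 0, 0, 0],
  grip=0.4,
)

```text
t: 12.5
tool_pos: [0.4877, -0.1456, 0.3425]
tool_rot: [0.686, 2.574, -0.172]
contact_force: [-2.1, -0.2, -1.0]
opening: 0.0345
grip_force: 0.0
```

```bash
python3 - <<'E'
from geo import *
print(loc())
ims=[]
for n in("scene","top"):
    im,d=ctrl.get_image(n); c=proj(n,W+.03*a); x,y=int(c[0]),int(c[1])
    im=im[y-45:y+45,x-45:x+45].copy(); im=cv2.resize(im,None,fx=4.4,fy=4.4,interpolation=cv2.INTER_CUBIC)
    for u in(.01,.066):
        p=(proj(n,W+.010*a+X*(.003+.053*np.cos(.44))+ey*.053*np.sin(.44)+a*u)-[x-45,y-45])*4.4; cv2.circle(im,tuple(int(v) for v in p),3,(0,255,0),-1)
    ims.append(cv2.convertScaleAbs(im,alpha=1.4))
cv2.imwrite("pics/end.png",np.hstack(ims))
E
```

```text
{'t': 12.5, 'grasp_mm': array([ 50.8,  21.6, 185. ]), 'roterr': array([ 0. , -0.1,  0. ]), 'F': array([ 2. , -1.2,  0. ]), 'open': 34.5, 'gf': 0.0}
```

View pics/end.png

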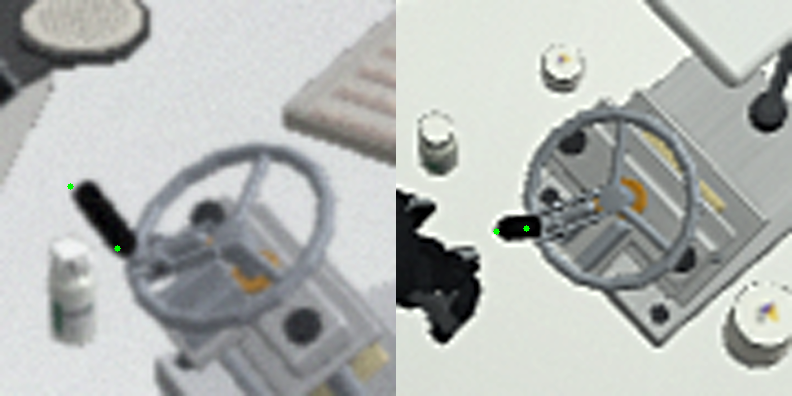

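The grip is parallel to the predicted out position (scene grip from (85,190) to (125,250)), so it is latched. The gripper is clear and the jars and bottle haven't moved.

```bash
python3 -c "
from station import ctrl
print(ctrl.finish_job())"
```

```text
the job is handed in; nothing more can be done
None
```

I swung the crank out until it latched, turned the wheel about 385° clockwise and let go with the handle still out, then handed the job in at about 12.6 s. The last picture shows the jars and bottle where they stood, but `ctrl.finish_job()` returned no verdict, so the angles are my estimates from camera and tool position.

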